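# Put a stopped balancing stand to off and take out its rotor

### The arm

A 6-joint arm with a two-finger parallel gripper is mounted at the origin on the work surface. World frame = base frame: x ahead of the robot, y to its left, z up, the work surface at z = 0. Lengths are in mm, angles in rad, forces in N, time in s.
With the tool pointing down it reaches from about 275 to 750 mm from the base axis. Payload 10.2 kg.
Tool frame: the origin (TCP) lies midway between the tips of the shut fingers; the grasp point (between the pads) lies 19 mm behind it (ctrl.tcp_to_grasp is the z of the grasp point in the tool frame, in mm); z points along the fingers, y is the direction in which the jaws open and shut (so a half turn about z gives the same grasp; the last joint's range is limited). The gripper opens to 85 mm and grips with 20 to 120 N. Pads are 22 mm wide; open, the fingers measure 114 mm over their backs; the gripper's body (76 mm by 85 mm) begins 54 mm behind the grasp point. The pads swing forward as they close: fully open they stand 13 mm farther back than shut.
Start: joints at [0.946, 0.313, 1.498, -0, 1.331, -0.223], TCP at [205.328, 483.189, 231.294] pointing down, gripper open.
Joint ranges: [-2.94, 2.94], [-0.97, 2.17], [0.19, 2.56], [-1.23, 4.37], [0.02, 3.11], [-2.88, 2.88]. Speed limits (rad/s): [2.39, 2.39, 3.01, 3.14, 3.14, 3.14].

### API

Orientations are given as a unit quaternion [w, x, y, z].
In Python, from rig import sensors, capture, order, ctrl gives the robot as it stands. The module is installed in compiled form; this text tells all that it offers.
- The arm moves only by the tool play_rows, never from a script. Its argument "deltas" is a list of rows, each a list of 7 numbers: the shift along the world's x, y, z in units of 40 mm (1.0 is 40 mm), then the turn, a rotation vector about the world's x, y, z in units of 6 degrees (1.0 is 6 degrees), then the opening, from -1 (shut) to 1 (fully open). A call has 1 to 8 rows; each row shifts and turns the commanded pose from where the row before left it; what a row does not reach is not made up. A row lasts 1/12 s, in which the tool goes at most 41.7 mm and 7.16 degrees, less where a joint would pass 70% of its speed; a pose out of reach is approached as far as the arm can. A call is refused whole if a number of a shift passes 1 or a number of a turn 1, either way. A call with a gripper value outside its range is refused whole. The fingers move at their own pace and stop on an object; "squeeze" is the grip in N (left out, the last holds). Time passes only in rows, so rows that do not move let the fingers close. It gives the time, the measured TCP pose, the force and the opening at its end, in the units of the state.
- sensors.sense(): the state, without advancing time (a new reading comes with each control period).
- capture(name): name is "scene" or "side" or "wrist"; returns a dict with "pixels" (480x640x3 uint8, red, green, blue), "z_map" (480x640 float32, mm along the optical axis (not along the pixel's ray), 0 where there is no reading), "fx", "fy", "cx", "cy" (pixels), "eye" and "rotation" of the camera in the world; the wrist camera has in their place "tool_from_camera" (4x4, takes a point from camera to tool coordinates, whose origin is the TCP and whose axes are the flange's). Camera axes: x right, y down, z forward; pixel columns grow to the right and rows downward; lengths in mm; the calibration is good to about 2 mm. A picture is of the moment at which its call begins: read the wrist's pose just before it.
- order.finish_job(): hands the job in, once; it reports no verdict.
The state is a dict: "time_s": time; "joints": joint angles; "dq": joint speeds; "tau": joint torques, N m; "eef_pos": TCP position; "ee_rot": TCP orientation; "force": force on the tool from outside, world axes, zero at the start; "wrist_torque": the same for the moment, N m; "grip_width": opening from 0.0 (shut) to 1.0 (fully open).
Only numpy, scipy, OpenCV 4.12 (cv2) and the standard library are available. Lean on these libraries where they do the work, as an engineer would, in place of code of your own. Each camera call takes 0.05 s, during which the arm holds its last target. There are 200 camera calls.

### The job

The breaker tripped and the rotor-balancing stand has stopped with its ball-handled reversing selector still thrown over. Put the selector in its narrow middle off notch and let go of it, without throwing it through to the opposite side; only then lift the rotor out of the stand and set it down, not drop it, in the wooden cradle, its shaft resting in the notches of both cheeks and its core about midway between them. Leave the other things on the bench where they are.

Things in the scene. Friction and masses are not known exactly. Their poses are not given: they have to be found in the camera images.
- stand: Fixed stand, base plate 130 x 410 x 14 mm. Origin on the bench under the middle of the rotor's place; y runs along the rotor's axis, 95 mm up. Steel pedestals at y = -75, +75 mm (8 mm thick) carry the shaft on rollers, open above. A drive wheel stands 2 mm under the core, a motor (69 mm tall) at y = 82 to 140, a sensor post (84 mm tall) at x = 52, y = -105, the grey selector box at y = -195.
- selector_pivot (a point): Point on the selector lever's hinge axis, fixed in the stand at x = 0, y = -195, z = 80 mm of its frame; axes as the stand's, hinge axis along y. It lies 12 mm below the top of the grey selector box (110 x 94 mm, top 92 mm above the bench).
- selector (a joint): Lever angle, rad: 0 = upright, the off notch; positive = ball thrown toward the stand's +x side (away from the robot); stops at -0.52, +0.52. Starts at 0.42 to 0.52, where friction holds it. Spring detent: from about 0.32 down to 0.15 it pushes the lever back out (up to 3 N at the ball), from 0.12 inward it draws it to 0 and holds it there (about 2 N at the ball). Mirrored on the other side.
- selector_ball (a point): Centre of the black ball on the end of the selector lever: ball 26 mm in diameter on a 10 mm steel rod, 100 mm from the hinge axis; it turns with the lever.
- rotor: Motor rotor, about 0.5 kg, lying on the stand's rollers. Origin on the axis at the core's middle; y runs along the shaft. Steel shaft 12 mm thick, 200 mm long (100 mm each way); round core 40 mm thick, 52 mm long (26 mm each way), to grip it by; copper windings out to 36 mm each way; commutator 22 mm thick at y = 37 to 53 mm. May be turned about its own axis.
- cradle: Wooden storage cradle, fixed. Origin on the bench under its middle; board 90 x 190 x 12 mm, long side along y. Two upright plywood cheeks at y = -75 and +75 mm, 14 mm thick, 90 mm wide, 73.5 mm tall, each with a right-angled V notch in the middle of its top edge, 40 mm wide at the mouth and 20 mm deep.
- cradle_seat (a point): Where the rotor's core middle should come to lie: on the cradle's middle, 62 mm above the bench. Axes as the cradle's: the rotor's shaft lies along y, either end first.
Not all that is in view belongs to the job. There is more than one size of the rotor; the one meant has the size given above.

How it is judged:
By the outcome, as a careful person would: the job done as asked, in the order asked, and still so for the second after the job is handed in, with the robot touching nothing.
It also fails if it takes over 38 s, if anything falls off the work surface, if the arm or the gripper's body presses on something with over 40 N, if the wrist force passes 120 N, or if a joint passes its speed limit or range.

## Working session

There is one attempt and no reset: what is moved stays moved. The work goes in short steps, Python scripts to look and compute and a tool call to move; the robot and the scene stay as the last step left them, time stands still between calls to the robot, and variables do not carry over. Pictures are saved under pics/ and viewed, about 8 in all and at most 12, crops included, and the job is handed in when it is done.

Besides the shell and the picture viewer there is one more tool, called by a JSON object that holds its "api" and its "payload". play_rows: Moves the arm, as the interface text tells. Its arguments: {"type":"object","properties":{"deltas":{"type":"array","items":{"type":"array","items":{"type":"number"}}},"squeeze":{"type":"number"}},"required":["deltas"]}

```bash
mkdir -p pics; cat > h.py <<'E'
import numpy as np, cv2
from rig import sensors, capture, order, ctrl
def snap(n,f):
    s=sensors.sense(); c=capture(n); cv2.imwrite(f'pics/{f}.png',c['pixels'][:,:,::-1]); 
    if n=='wrist':
        from scipy.spatial.transform import Rotation as R
        q=s['ee_rot']; T=np.eye(4); T[:3,:3]=R.from_quat([q[1],q[2],q[3],q[0]]).as_matrix(); T[:3,3]=s['eef_pos']
        M=T@np.array(c['tool_from_camera']); c['rotation']=M[:3,:3]; c['eye']=M[:3,3]
    np.savez(f'pics/{f}.npz',**{k:np.array(v) for k,v in c.items()}); return c
def cloud(c):
    z=c['z_map']; v,u=np.mgrid[:480,:640]
    p=np.stack([(u-c['cx'])/c['fx']*z,(v-c['cy'])/c['fy']*z,z],-1)
    P=p@np.array(c['rotation']).T+np.array(c['eye']); P[z==0]=np.nan; return P
E
python3 - <<'E'
from h import *
s=sensors.sense();print(s, ctrl.tcp_to_grasp)
for n in('scene','side'):
    c=snap(n,n+'0');print(n,c['eye'],np.round(c['rotation'],3).tolist(),c['fx'],c['cx'],c['cy'])
E
```

```text
{'time_s': 0.0, 'joints': array([ 9.45614166e-01,  3.13476514e-01,  1.49846596e+00,  4.08435595e-05,
        1.33097546e+00, -2.23392944e-01]), 'dq': array([ 5.31771195e-04, -1.66381263e-03, -3.49719313e-04,  8.03361059e-04,
       -3.59664421e-06,  1.19637468e-03]), 'tau': array([-1.33671970e-04, -4.12265897e+01, -2.59743100e+01, -1.96105088e-04,
        4.14988594e-03,  2.90797061e-05]), 'eef_pos': array([205.15240399, 482.97601814, 230.71063372]), 'ee_rot': array([-2.90864808e-04,  1.99550749e-01,  9.79887269e-01, -5.95718471e-04]), 'force': array([-0.42022598,  0.47310549,  0.39568944]), 'wrist_torque': array([0.0166646 , 0.0066212 , 0.01677851]), 'grip_width': 1.0003422278064187} -18.700000000000003
scene [1019.03923806   72.86000612 1049.10704717] [-0.195, 0.647, 0.708, -0.205] 439.8507269387737 318.5599353779507 237.89558910657087
side [  14.78451475 -923.48172845  844.51430122] [-0.459, 0.863, -0.189, 0.096] 618.5318336083162 315.18259692039067 244.84105349357222
```

View pics/scene0.png

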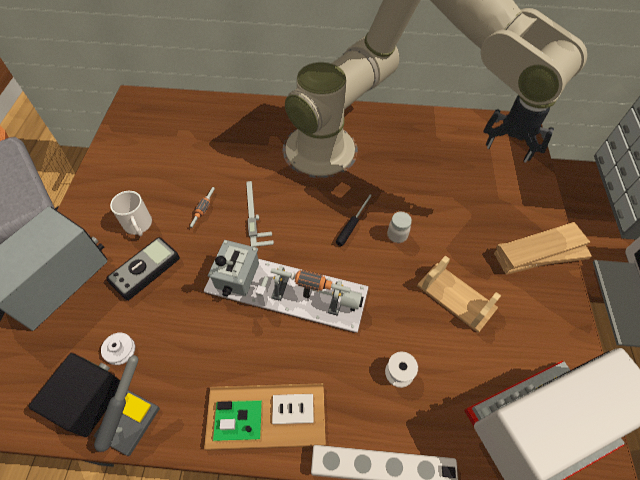

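View pics/side0.png

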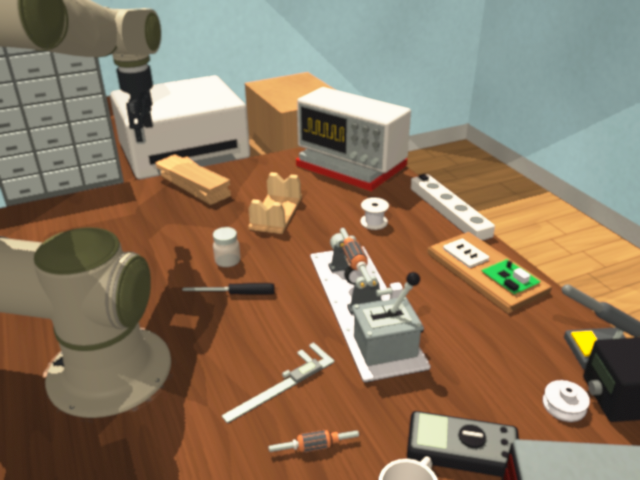

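The scene view shows the stand at about (285,287), with the selector box on its left end at (233,268). The rotor lies on it at (310,281), and the cradle is at (458,292). In the side view the ball is at (413,279), thrown away from the robot. The smaller decoy rotor lies on the bench.

```bash
cat >> h.py <<'E'
from scipy.spatial.transform import Rotation as Rot
_cl=cloud
def cloud(c):
    c=dict(c); r=np.array(c['rotation'])
    if r.shape==(4,): c['rotation']=Rot.from_quat([r[1],r[2],r[3],r[0]]).as_matrix()
    return _cl(c)
def load(f): return dict(np.load(f'pics/{f}.npz'))
E
python3 - <<'E'
from h import *
c=load('scene0');P=cloud(c);s=load('side0');Q=cloud(s)
def reg(P,c,u0,u1,v0,v1): return P[v0:v1,u0:u1].reshape(-1,3),c['pixels'][v0:v1,u0:u1].reshape(-1,3).astype(int)
def rect(p):
    return cv2.minAreaRect(p[:,:2].astype(np.float32))
p,k=reg(P,c,195,380,235,340)
print('bench',np.nanmedian(P[340:370,200:300,2]))
m=(abs(p[:,2]-14)<6)&(k.min(1)>110);r=rect(p[m]);print('plate',m.sum(),r,cv2.boxPoints(r))
m=(abs(p[:,2]-92)<6)&(p[:,1]<-80);print('boxtop',m.sum(),rect(p[m]),np.median(p[m],0))
m=(k[:,0]>k[:,2]+50)&(p[:,2]>80)&(p[:,2]<130);print('copper',m.sum(),rect(p[m]),p[m].mean(0),p[m].max(0))
p,k=reg(P,c,410,510,250,335)
m=(p[:,2]>60)&(p[:,2]<85);print('cheek',m.sum(),rect(p[m]))
m=(p[:,2]>6)&(p[:,2]<18);print('board',m.sum(),rect(p[m]),cv2.boxPoints(rect(p[m])))
q,k=reg(Q,s,395,430,262,297)
m=(k.max(1)<70)&(q[:,2]>120);print('ball',m.sum(),np.median(q[m],0),q[m].max(0),q[m].min(0))
E
```

```text
bench 1.9390029000242066
plate 3077 ((479.69000244140625, -38.303802490234375), (408.3810729980469, 205.1659393310547), 79.36428833007812) [[ 341.18314 -220.05333]
 [ 542.8244  -257.91956]
 [ 618.1969   143.44572]
 [ 416.5556   181.31195]]
boxtop 1222 ((497.7217102050781, -151.86068725585938), (150.55010986328125, 113.38224029541016), 77.32208251953125) [ 500.21159092 -170.41653675   94.58103845]
copper 294 ((512.9841918945312, -64.18171691894531), (326.69439697265625, 41.422733306884766), 80.13155364990234) [532.55382285  27.5382692  106.80478301] [557.73831184  97.60734463 119.73111223]
cheek 345 ((494.75665283203125, 396.7232666015625), (164.37271118164062, 83.56380462646484), 51.50459671020508)
board 2100 ((473.5906677246094, 409.9185485839844), (241.94308471679688, 280.1944580078125), 3.3436594009399414) [[344.65393 542.7216 ]
 [360.99622 263.00418]
 [602.5274  277.11548]
 [586.1851  556.8329 ]]
ball 120 [ 532.52110769 -193.69470905  175.894526  ] [ 544.92959399 -180.7134874   184.15505898] [ 524.69724561 -200.78403777  165.26396909]
```

{"api": "play_rows", "payload": {"deltas": [[0.44,-0.87,0.3,0,0,-0.8,1],[0.44,-0.87,0.3,0,0,-0.8,1],[0.44,-0.87,0.3,0,0,-0.8,1],[0.44,-0.87,0.3,0,0,-0.8,1],[0.44,-0.87,0.3,0,0,-0.8,1],[0.44,-0.87,0.3,0,0,-0.8,1],[0.44,-0.87,0.3,0,0,-0.8,1],[0.44,-0.87,0.3,0,0,-0.8,1]]}}

```text
time_s: 0.77
eef_pos: [346.3, 203.0, 327.8]
ee_rot: [-0.0, 0.512, 0.859, -0.0]
force: [0.8, 0.0, 0.8]
grip_width: 0.999
```

{"api": "play_rows", "payload": {"deltas": [[0.44,-0.87,0.1,0,0,-0.8,1],[0.44,-0.87,0.1,0,0,-0.8,1],[0.44,-0.87,0.1,0,0,-0.8,1],[0.44,-0.87,0.1,0,0,-0.8,1],[0.44,-0.87,0.1,0,0,-0.8,1],[0.44,-0.87,0.1,0,0,-0.8,1],[0.44,-0.87,0.1,0,0,-0.8,1],[0.44,-0.87,0.1,0,0,-0.8,1]]}}

```text
time_s: 1.43
eef_pos: [487.3, -75.6, 359.2]
ee_rot: [-0.0, 0.767, 0.642, -0.0]
force: [0.7, 0.4, -0.3]
grip_width: 1.001
```

{"api": "play_rows", "payload": {"deltas": [[0,0,0,0,0,0,1],[0,0,0,0,0,0,1],[0,0,0,0,0,0,1]]}}

```text
time_s: 1.68
eef_pos: [486.7, -73.2, 359.0]
ee_rot: [-0.0, 0.765, 0.644, -0.0]
force: [0.4, -0.4, 0.0]
grip_width: 0.999
```

```bash
python3 - <<'E'
from h import *
s=sensors.sense();print(s['joints'])
c=snap('wrist','w1')
print(c['eye'],c['fx'],np.round(c['rotation'],2).tolist(),s['eef_pos'],s['ee_rot'])
E
```

```text
[-3.88025091e-01  1.82064544e-01  1.33769519e+00  1.98993375e-04
  1.62276185e+00 -2.17269298e-01]
[498.98224695  -3.64188708 501.88533686] 370.60616445470765 [[0.99, -0.16, -0.05], [-0.17, -0.95, -0.27], [-0.0, 0.28, -0.96]] [486.67435239 -73.23210551 358.9749903 ] [-4.57510758e-04  7.64825745e-01  6.44237033e-01 -1.27601936e-04]
```

View pics/w1.png

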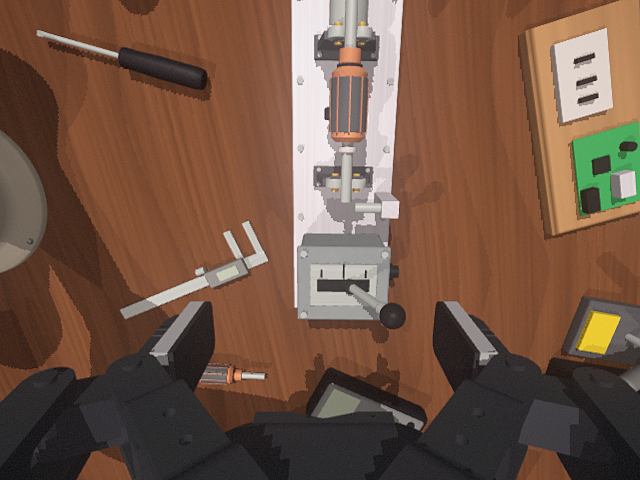

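The wrist view shows the ball at (392,316), the box top at (343,280), the rotor core at (349,105) and the white plate edges near columns 296 and 398.

```bash
python3 - <<'E'
from h import *
c=load('w1');P=cloud(c);k=c['pixels'].astype(int)
def sub(u0,u1,v0,v1): return P[v0:v1,u0:u1].reshape(-1,3),k[v0:v1,u0:u1].reshape(-1,3)
p,kk=sub(375,412,298,334)
m=(kk.max(1)<90)&(p[:,2]>150)&(p[:,2]<195);print('ball',m.sum(),p[m].min(0),p[m].max(0))
A=np.c_[2*p[m],np.ones(m.sum())];x=np.linalg.lstsq(A,(p[m]**2).sum(1),rcond=None)[0];print('sphere',x[:3],np.sqrt(x[3]+x[:3]@x[:3]))
p,kk=sub(285,400,225,330)
m=(abs(p[:,2]-92)<3);print('box',m.sum(),cv2.minAreaRect(p[m][:,:2].astype(np.float32)),np.median(p[m][:,2]))
# rotor core: orange/dark top; winding region
p,kk=sub(322,375,45,145)
m=(p[:,2]>90)&(kk[:,0]>kk[:,2]+60)&(p[:,2]<125);r=cv2.minAreaRect(p[m][:,:2].astype(np.float32));print('wind',m.sum(),r,np.percentile(p[m],98,0))
p,kk=sub(285,400,0,210)
m=(p[:,2]>88)&(p[:,2]<125);x=p[m];d=cv2.fitLine(x[:,:2].astype(np.float32),cv2.DIST_HUBER,0,.01,.01).ravel();print('axis',m.sum(),d,np.degrees(np.arctan2(d[0],d[1])))
# profile along axis
t=(x[:,:2]-d[2:])@d[:2];w=(x[:,:2]-d[2:])@np.array([-d[1],d[0]])
for a in np.arange(-130,130,6):
    q=(t>=a)&(t<a+6)
    if q.sum()>3: print(int(a),q.sum(),np.round([w[q].min(),w[q].max(),x[q,2].max()],1),np.round(d[2:]+d[:2]*(a+3)))
# plate
m=(abs(P[...,2]-14)<4)&(k.min(2)>150);m[:,:285]=0;m[:,420:]=0;y=P[m];print('plate',cv2.minAreaRect(y[:,:2].astype(np.float32)))
E
```

```text
ball 539 [ 524.49183974 -194.83418126  165.9921374 ] [ 549.23956791 -171.36245287  184.03031972]
sphere [ 536.99048366 -184.25728824  169.8503526 ] 12.490032657102343
box 5745 ((493.0242004394531, -175.58187866210938), (93.99043273925781, 109.78558349609375), 79.45732116699219) 92.45968165161946
wind 1277 ((530.8472900390625, 29.28265380859375), (88.6188735961914, 38.85060119628906), 79.31024932861328) [549.58035112  72.00285124 115.78376709]
axis 5259 [1.8112598e-01 9.8345989e-01 5.2945795e+02 2.5046890e+01] 10.435353
-106 32 [ -5.4   4.6 101.7] [511. -76.]
-100 64 [ -6.6  11.  101.5] [512. -70.]
-94 95 [-21.2  20.  101.8] [513. -64.]
-88 218 [-22.3  20.1 102.4] [514. -59.]
-82 181 [-21.9  20.2 101.8] [515. -53.]
-76 60 [ -5.7  10.3 102.4] [516. -47.]
-70 68 [ -6.6   5.3 101.6] [517. -41.]
-64 67 [ -6.4   5.4 102.3] [518. -35.]
-58 59 [ -6.2   4.7 102.2] [519. -29.]
-52 94 [-10.3   9.  105.4] [521. -23.]
-46 74 [-10.    8.1 105.4] [522. -17.]
-40 182 [-17.7  16.7 115.4] [523. -11.]
-34 210 [-19.7  18.9 116.4] [524.  -5.]
-28 258 [-20.4  19.  117. ] [525.   0.]
-22 237 [-20.1  19.1 116.8] [526.   6.]
-16 239 [-19.8  19.2 117. ] [527.  12.]
-10 258 [-19.6  19.2 116.4] [528.  18.]
-4 245 [-20.2  19.3 117.1] [529.  24.]
2 258 [-20.   18.5 117. ] [530.  30.]
8 252 [-19.7  18.6 116.4] [531.  36.]
14 259 [-19.5  18.7 116.7] [533.  42.]
20 240 [-20.4  18.8 116.6] [534.  48.]
26 163 [-18.4  16.8 114.6] [535.  54.]
32 148 [-13.   11.9 109. ] [536.  59.]
38 149 [-10.9  10.1 107.1] [537.  65.]
44 117 [-10.6  10.2 107.6] [538.  71.]
50 83 [ -6.6  11.1 101.9] [539.  77.]
56 244 [-21.9  20.2 102.3] [540.  83.]
62 293 [-21.7  20.3 102.6] [541.  89.]
68 166 [-21.6  20.4 103.2] [542.  95.]
74 91 [ -6.8   9.5 102.5] [543. 101.]
80 90 [ -6.5   5.3 102.6] [544. 107.]
86 65 [ -6.2   5.1 102.8] [546. 113.]
plate ((515.783203125, -51.99400329589844), (390.7074279785156, 129.61648559570312), 79.53065490722656)
```

{"api": "play_rows", "payload": {"deltas": [[0.31,-0.69,-0.65,0,0,-0.11,1],[0.31,-0.69,-0.65,0,0,0,1],[0.31,-0.7,-0.65,0,0,0,1],[0.32,-0.7,-0.65,0,0,0,1],[0,0,-0.62,0,0,0,1],[0,0,-0.62,0,0,0,1],[0,0,-0.62,0,0,0,1],[0,0,-0.62,0,0,0,1]]}}

```text
time_s: 2.4
eef_pos: [536.8, -183.4, 155.3]
ee_rot: [0.0, 0.768, 0.64, 0.0]
force: [0.7, -0.7, 0.2]
grip_width: 1.003
```

{"api": "play_rows", "payload": {"deltas": [[0,0,0,0,0,0,0.2],[0,0,0,0,0,0,0.2],[0,0,0,0,0,0,0.2],[0,0,0,0,0,0,-0.1]], "squeeze": 20}}

```text
time_s: 2.73
eef_pos: [537.7, -184.8, 158.1]
ee_rot: [0.002, 0.768, 0.64, 0.001]
force: [-1.4, -0.2, 0.7]
grip_width: 0.475
```

{"api": "play_rows", "payload": {"deltas": [[0,0,0,0,0,0,-0.5],[0,0,0,0,0,0,-1],[0,0,0,0,0,0,-1],[0,0,0,0,0,0,-1],[0,0,0,0,0,0,-1]], "squeeze": 20}}

```text
time_s: 3.15
eef_pos: [537.8, -185.0, 157.4]
ee_rot: [0.001, 0.769, 0.64, 0.001]
force: [2.3, 0.9, 6.9]
grip_width: 0.286
```

```bash
python3 - <<'E'
from h import *
c=snap('wrist','w2')
E
```

```text
(no output)
```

View pics/w2.png

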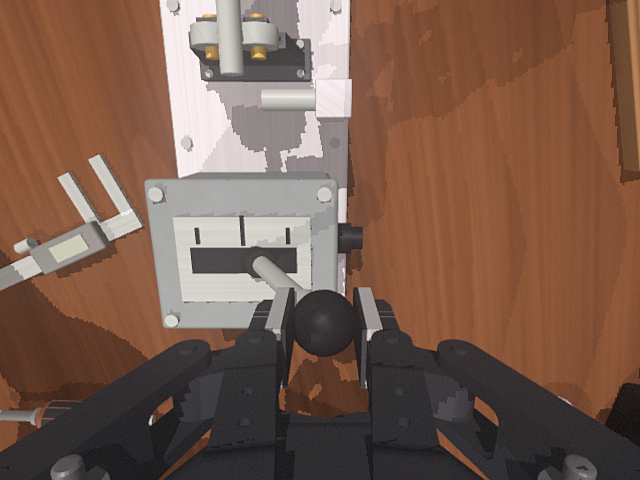

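The ball at (325,322) is held between the pads, so I can swing the lever up along its arc.

{"api": "play_rows", "payload": {"deltas": [[-0.13,0.024,0.06,0,0,0,-1],[-0.13,0.024,0.05,0,0,0,-1],[-0.14,0.026,0.05,0,0,0,-1],[-0.14,0.026,0.04,0,0,0,-1],[-0.145,0.027,0.03,0,0,0,-1],[-0.145,0.027,0.02,0,0,0,-1],[-0.135,0.025,0.01,0,0,0,-1],[-0.135,0.025,0.01,0,0,0,-1]]}}

```text
time_s: 3.87
eef_pos: [493.3, -177.1, 167.7]
ee_rot: [0.001, 0.769, 0.64, 0.0]
force: [2.7, -2.3, 8.6]
grip_width: 0.29
```

{"api": "play_rows", "payload": {"deltas": [[0,0,0,0,0,0,-1],[0,0,0,0,0,0,-1],[0,0,0,0,0,0,-1]]}}

```text
time_s: 4.12
eef_pos: [492.6, -176.8, 167.5]
ee_rot: [0.0, 0.769, 0.64, -0.0]
force: [-1.0, -0.8, 8.2]
grip_width: 0.29
```

```bash
python3 - <<'E'
from h import *
c=snap('wrist','w3')
E
```

```text
(no output)
```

View pics/w3.png

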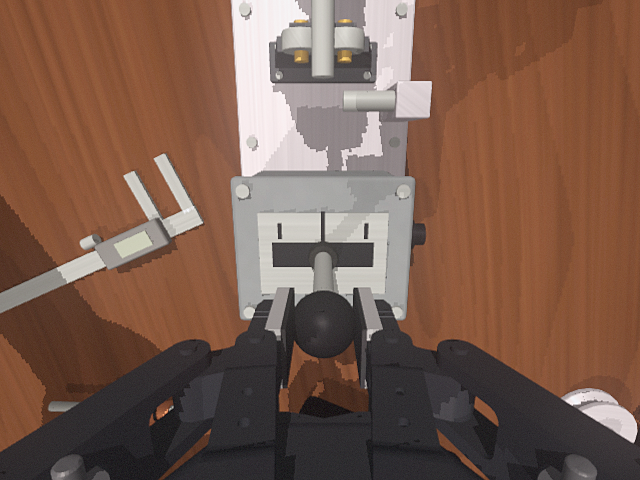

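The lever is upright, with the ball at (323,323) in line with the middle mark at column 322. I'll open, rise and check it.

{"api": "play_rows", "payload": {"deltas": [[0,0,0,0,0,0,0],[0,0,0,0,0,0,0.6],[0,0,0,0,0,0,1],[0,0,0,0,0,0,1],[0,0,0,0,0,0,1],[0,0,0.5,0,0,0,1],[0,0,0.8,0,0,0,1],[0,0,0.8,0,0,0,1]]}}

```text
time_s: 4.83
eef_pos: [492.4, -176.3, 251.3]
ee_rot: [-0.001, 0.769, 0.64, -0.0]
force: [1.0, -1.2, 0.9]
grip_width: 0.998
```

{"api": "play_rows", "payload": {"deltas": [[0.1,0.6,0.3,0,0,0,1],[0.1,0.6,0.3,0,0,0,1],[0.1,0.6,0.3,0,0,0,1],[0.1,0.6,0.3,0,0,0,1],[0,0,0,0,0,0,1],[0,0,0,0,0,0,1]]}}

```text
time_s: 5.33
eef_pos: [509.0, -80.0, 299.1]
ee_rot: [0.0, 0.768, 0.64, 0.0]
force: [0.2, -0.4, -0.4]
grip_width: 1.002
```

```bash
python3 - <<'E'
from h import *
print(sensors.sense()['eef_pos'],sensors.sense()['ee_rot'])
c=snap('wrist','w4');P=cloud(c);k=c['pixels'].astype(int)
m=(k.max(2)<90)&(P[...,2]>160)&(P[...,2]<198)&(abs(P[...,0]-493)<80)&(abs(P[...,1]+175)<40)
p=P[m];A=np.c_[2*p,np.ones(len(p))];x=np.linalg.lstsq(A,(p**2).sum(1),rcond=None)[0];print(len(p),x[:3],np.sqrt(x[3]+x[:3]@x[:3]))
m=(abs(P[...,2]-92)<3)&(abs(P[...,0]-493)<80)&(abs(P[...,1]+175)<75);print('box',m.sum(),cv2.minAreaRect(P[m][:,:2].astype(np.float32)))
# rotor
sy=np.array([.182,.983]);sx=np.array([.983,-.182])
m=(P[...,2]>100)&(P[...,2]<125)&(abs((P[...,:2]-[528.5,16.1])@sx)<40)
x=P[m];t=(x[:,:2]-[528.5,16.1])@sy;w=(x[:,:2]-[528.5,16.1])@sx
for a in range(-60,66,4):
    q=(t>=a)&(t<a+4)&(abs(w)<30)
    if q.sum()>2: print(a,q.sum(),np.round([w[q].min(),w[q].max(),x[q,2].max()],1))
E
```

```text
[509.04386618 -79.98778718 299.11726106] [3.30646502e-04 7.68109070e-01 6.40318938e-01 7.22662082e-05]
832 [ 493.02900837 -176.20848123  180.38690835] 12.542666118190755
box 7778 ((492.8904724121094, -175.95407104492188), (94.55198669433594, 109.83177185058594), 79.44827270507812)
-60 24 [ -3.2   3.1 102.1]
-56 27 [ -4.1   3.1 101.6]
-52 24 [ -3.2   3.1 101.8]
-48 28 [ -3.2   4.  102.3]
-44 36 [ -7.7   8.4 105.7]
-40 79 [ -8.6   8.4 106.3]
-36 23 [ -3.3   3.9 102.5]
-32 128 [-14.8  14.4 111.3]
-28 187 [-16.5  17.1 115.1]
-24 199 [-19.1  18.7 116. ]
-20 213 [-19.   18.7 116.5]
-16 221 [-19.   19.5 116.1]
-12 223 [-18.9  19.4 116.3]
-8 225 [-18.9  19.4 116.3]
-4 227 [-19.7  19.2 116.2]
0 229 [-19.7  19.1 116.6]
4 244 [-19.6  19.1 116.4]
8 238 [-19.5  19.  116.3]
12 236 [-19.5  18.9 116.4]
16 234 [-19.5  18.8 116.7]
20 249 [-19.4  18.8 116.4]
24 243 [-19.4  19.5 116.6]
28 209 [-19.3  19.5 116.2]
32 225 [-17.6  16.9 114.5]
36 142 [-15.8  15.8 112.6]
40 134 [-11.7  11.7 109.1]
44 111 [-10.    9.2 107.5]
48 124 [ -9.1   9.1 107. ]
52 119 [ -9.1   9.1 107.6]
56 70 [ -9.1   9.  106.6]
60 31 [ -3.3   4.1 103.4]
64 35 [ -4.1   3.2 102.4]
```

```bash
python3 - <<'E'
from h import *
sy=np.array([.182,.983]);sx=np.array([.983,-.182])
for f in('w1','w4'):
    P=cloud(load(f));t=(P[...,:2]-[528.5,16.1])@sy;w=(P[...,:2]-[528.5,16.1])@sx
    for a in range(-64,64,6):
        q=(abs(t-4)<18)&(w>=a)&(w<a+6)&(P[...,2]<200)
        if q.sum(): print(f,a,q.sum(),np.round(np.percentile(P[q][:,2],[5,99]),1))
# cradle from scene depth
c=load('scene0');P=cloud(c);q=P[250:335,410:510].reshape(-1,3)
m=(q[:,2]>62)&(q[:,2]<82);x=q[m,:2];print(np.round(x.mean(0)))
_,l,ctr=cv2.kmeans(x.astype(np.float32),2,None,(3,50,.1),5,0);
for i in(0,1): print(ctr[i],cv2.minAreaRect(x[l.ravel()==i].astype(np.float32)))
E
```

```text
w1 -64 154 [12.5 16. ]
w1 -58 154 [12.7 16.3]
w1 -52 151 [12.8 15.7]
w1 -46 123 [13.  16.2]
w1 -40 151 [12.7 15.7]
w1 -34 149 [12.8 16.2]
w1 -28 148 [13.  58.7]
w1 -22 222 [ 14.  106.7]
w1 -16 234 [106.5 112.6]
w1 -10 239 [111.4 115.4]
w1 -4 235 [113.2 116.9]
w1 2 227 [112.6 115.7]
w1 8 220 [108.8 113.7]
w1 14 179 [101.1 109.8]
w1 26 65 [12.9 16. ]
w1 32 148 [12.4 16.1]
w1 38 145 [12.9 16.9]
w1 44 145 [13.  16.5]
w1 50 145 [12.8 16. ]
w1 56 146 [12.9 16.2]
w1 62 79 [ 0.3 15.5]
w4 -64 191 [12.9 15.9]
w4 -58 191 [12.7 16.3]
w4 -52 193 [12.9 16.3]
w4 -46 192 [12.8 16.1]
w4 -40 196 [12.6 16. ]
w4 -34 185 [13.  15.9]
w4 -28 114 [13.2 58.9]
w4 -22 185 [100.3 107. ]
w4 -16 307 [106.3 113. ]
w4 -10 375 [111.5 115.3]
w4 -4 329 [113.4 116.4]
w4 2 327 [112.6 115.6]
w4 8 325 [108.8 114.4]
w4 14 270 [101.3 109.6]
w4 20 48 [13.3 58.7]
w4 26 180 [13.  15.9]
w4 32 199 [12.8 16.1]
w4 38 197 [12.9 16.2]
w4 44 198 [13.  16.2]
w4 50 199 [13. 16.]
w4 56 197 [13.2 16. ]
w4 62 125 [-0.6 15.7]
[499. 398.]
[449.8105  337.34885] ((447.57952880859375, 338.3891906738281), (14.601929664611816, 82.21009826660156), 52.015445709228516)
[543.4977  454.09015] ((542.771728515625, 454.5662841796875), (13.907441139221191, 80.25212860107422), 51.66744613647461)
```

{"api": "play_rows", "payload": {"deltas": [[0.126,0.625,-0.67,0,0,0,1],[0.126,0.625,-0.67,0,0,0,1],[0.126,0.625,-0.67,0,0,0,1],[0.126,0.625,-0.67,0,0,0,1],[0,0,-0.72,0,0,0,1],[0,0,-0.72,0,0,0,1],[0,0,-0.72,0,0,0,1],[0,0,-0.71,0,0,0,1]]}}

```text
time_s: 6.05
eef_pos: [528.4, 18.5, 74.7]
ee_rot: [-0.001, 0.769, 0.639, -0.001]
force: [1.4, 0.1, -0.2]
grip_width: 1.002
```

{"api": "play_rows", "payload": {"deltas": [[0,0,0,0,0,0,0.3],[0,0,0,0,0,0,0.2],[0,0,0,0,0,0,0],[0,0,0,0,0,0,-0.2],[0,0,0,0,0,0,-1],[0,0,0,0,0,0,-1],[0,0,0,0,0,0,-1],[0,0,0,0,0,0,-1]], "squeeze": 40}}

```text
time_s: 6.72
eef_pos: [528.5, 19.1, 78.4]
ee_rot: [-0.0, 0.769, 0.64, -0.0]
force: [-7.5, -0.4, 4.3]
grip_width: 0.453
```

{"api": "play_rows", "payload": {"deltas": [[0,0,0.1,0,0,0,-1],[0,0,0.3,0,0,0,-1],[0,0,0.5,0,0,0,-1],[0,0,0.7,0,0,0,-1],[0,0,0.7,0,0,0,-1],[0,0,0.7,0,0,0,-1],[0,0,0.5,0,0,0,-1],[0,0,0.3,0,0,0,-1]]}}

```text
time_s: 7.38
eef_pos: [529.6, 19.2, 232.4]
ee_rot: [0.002, 0.769, 0.64, 0.001]
force: [0.4, -0.2, -5.3]
grip_width: 0.454
```

{"api": "play_rows", "payload": {"deltas": [[-0.04,0.2,0.3,0,0,-0.2,-1],[-0.08,0.5,0.3,0,0,-0.5,-1],[-0.1,0.6,0.2,0,0,-0.6,-1],[-0.1,0.6,0,0,0,-0.6,-1],[-0.1,0.6,0,0,0,-0.6,-1],[-0.1,0.6,0,0,0,-0.6,-1],[-0.1,0.6,0,0,0,-0.6,-1],[-0.1,0.6,0,0,0,-0.6,-1]]}}

```text
time_s: 8.05
eef_pos: [499.7, 192.4, 261.6]
ee_rot: [0.0, 0.893, 0.45, 0.0]
force: [0.3, 0.4, -5.5]
grip_width: 0.456
```

{"api": "play_rows", "payload": {"deltas": [[-0.1,0.6,0,0,0,-0.45,-1],[-0.05,0.4,0,0,0,0,-1],[0,0.2,0,0,0,0,-1],[0,0,0,0,0,0,-1],[0,0,0,0,0,0,-1],[0,0,0,0,0,0,-1]]}}

```text
time_s: 8.55
eef_pos: [494.5, 238.3, 261.0]
ee_rot: [0.0, 0.903, 0.43, -0.0]
force: [0.2, 0.1, -4.9]
grip_width: 0.453
```

```bash
python3 - <<'E'
from h import *
print(sensors.sense()['eef_pos'],sensors.sense()['ee_rot'],sensors.sense()['force'])
c=snap('wrist','w5');P=cloud(c)
m=(abs(P[...,2]-73.5)<4)&(abs(P[...,0]-495)<110)&(abs(P[...,1]-396)<110)
x=P[m];_,l,ctr=cv2.kmeans(x[:,:2].astype(np.float32),2,None,(3,50,.1),5,0)
print(m.sum())
for i in(0,1): print(ctr[i],cv2.minAreaRect(x[l.ravel()==i][:,:2].astype(np.float32)))
E
```

```text
[494.51500534 238.32950255 261.00070709] [ 1.77599403e-04  9.02701828e-01  4.30266629e-01 -8.09241589e-05] [ 0.21801338  0.08002118 -4.91461312]
868
[428.38904 357.84857] ((428.0248718261719, 357.9426574707031), (13.820417404174805, 24.410417556762695), 51.1168098449707)
[471.12845 324.26825] ((470.39300537109375, 324.7339782714844), (13.78195571899414, 24.21160125732422), 51.1820068359375)
```

View pics/w5.png

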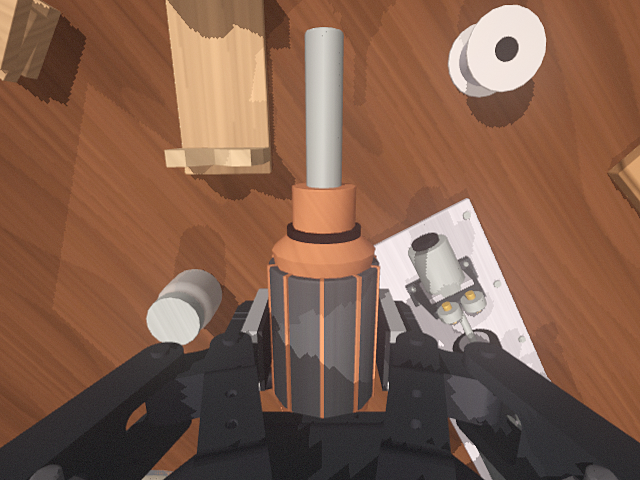

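The rotor is held at (322,340), with its free shaft end at (324,32). The near cheek is at (217,160). I'll go closer so both cheeks show.

{"api": "play_rows", "payload": {"deltas": [[-0.24,0.69,0,0,0,0.08,-1],[-0.24,0.69,0,0,0,0,-1],[-0.24,0.69,0,0,0,0,-1],[-0.24,0.69,0,0,0,0,-1],[0,0,0,0,0,0,-1],[0,0,0,0,0,0,-1],[0,0,0,0,0,0,-1]]}}

```text
time_s: 9.18
eef_pos: [456.3, 348.9, 260.9]
ee_rot: [0.0, 0.901, 0.434, -0.0]
force: [-0.5, -1.5, -5.4]
grip_width: 0.456
```

```bash
python3 - <<'E'
from h import *
s=sensors.sense();print(s['eef_pos'],s['ee_rot'],s['joints'])
c=snap('wrist','w6');P=cloud(c)
q=s['ee_rot'];T=Rot.from_quat([q[1],q[2],q[3],q[0]]).as_matrix()
m=(abs(P[...,2]-73.5)<4)&(abs(P[...,0]-495)<110)&(abs(P[...,1]-398)<110)
n,l,st,ce=cv2.connectedComponentsWithStats(m.astype(np.uint8))
for i in range(1,n):
    if st[i,4]>60: x=P[l==i];print(st[i],cv2.minAreaRect(x[:,:2].astype(np.float32)))
# rotor in tool coords
t=(P-s['eef_pos'])@T
m=(abs(t[...,1])<24)&(t[...,2]<5)&(t[...,2]>-60)
x=t[m];print(x[:,0].min(),x[:,0].max())
for a in range(-60,112,4):
    k=(x[:,0]>=a)&(x[:,0]<a+4)
    if k.sum()>4: print(a,k.sum(),np.round([x[k,1].min(),x[k,1].max(),x[k,2].min()],1))
E
```

```text
[456.29477917 348.94033881 260.85304235] [ 2.16983900e-04  9.00856839e-01  4.34116232e-01 -7.78679842e-05] [ 4.49183435e-01  4.05419010e-01  1.29092830e+00 -4.37382299e-04
  1.44540115e+00  1.12192044e+00]
[273  36  31  21 585] ((520.7965698242188, 476.05841064453125), (14.612502098083496, 24.474803924560547), 50.95336151123047)
[344  36  26  21 506] ((564.4353637695312, 441.4664611816406), (14.34136962890625, 20.56183624267578), 52.45337677001953)
[280 218  13  17 119] ((423.326904296875, 362.1661376953125), (14.476819038391113, 11.479532241821289), 54.04942321777344)
[356 218   9  16  72] ((478.3760986328125, 319.5977783203125), (15.749744415283203, 7.091222763061523), 74.77918243408203)
-30.8514579217442 101.44432590536633
-32 62 [-17.9  17.6 -27. ]
-28 55 [-19.2  19.4 -34.7]
-24 871 [-19.7  19.3 -37.5]
-20 949 [-19.7  19.7 -37.5]
-16 1019 [-19.4  19.4 -37.9]
-12 1169 [-21.3  21.4 -40.4]
-8 1318 [-21.   21.2 -41.1]
-4 1376 [-21.   21.2 -42.3]
0 1426 [-21.2  21.3 -44.2]
4 1571 [-22.7  22.6 -45.9]
8 2405 [-24.   24.  -57.7]
12 2328 [-24.   24.  -59.5]
16 1221 [-19.7  19.4 -37.6]
20 1261 [-19.5  19.6 -37.8]
24 1759 [-19.8  20.  -37.8]
28 1056 [-18.1  18.5 -35.5]
32 1667 [-17.9  18.5 -35.2]
36 1017 [-14.   14.3 -32.1]
40 952 [-12.8  12.9 -29.9]
44 760 [-10.9  11.  -28.3]
48 776 [-10.9  10.8 -28.2]
52 850 [-10.8  10.7 -28. ]
56 436 [ -6.    6.  -23.8]
60 457 [ -5.9   5.9 -24. ]
64 461 [ -5.8   5.8 -23.6]
68 467 [ -5.8   6.1 -24.2]
72 482 [ -5.7   6.1 -23.8]
76 508 [ -5.6   6.  -23.7]
80 508 [ -5.9   6.  -23.7]
84 538 [ -5.9   5.9 -23.7]
88 549 [ -5.9   5.8 -24.1]
92 574 [ -5.8   6.1 -23.3]
96 584 [ -5.7   6.1 -23.8]
100 139 [ -5.7   6.  -23.2]
```

View pics/w6.png

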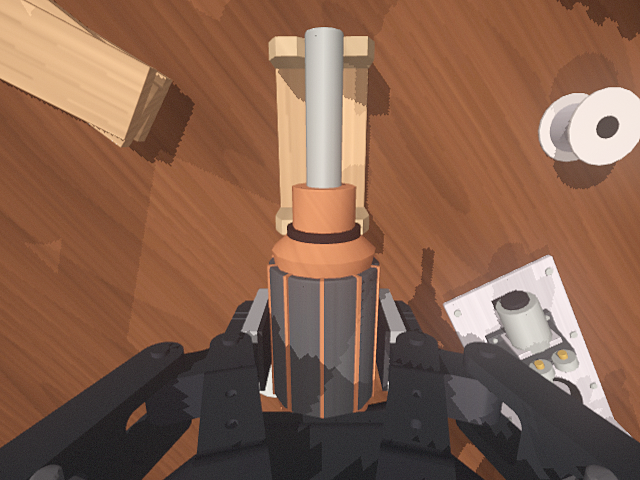

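{"api": "play_rows", "payload": {"deltas": [[0.32,0.42,-0.4,0,0,0.07,-1],[0.32,0.42,-0.4,0,0,0,-1],[0.32,0.42,-0.4,0,0,0,-1],[0,0,-0.7,0,0,0,-1],[0,0,-0.7,0,0,0,-1],[0,0,-0.7,0,0,0,-1],[0,0,-0.6,0,0,0,-1],[0,0,-0.4,0,0,0,-1]]}}

```text
time_s: 9.9
eef_pos: [494.2, 398.4, 86.1]
ee_rot: [0.0, 0.9, 0.437, -0.002]
force: [-0.2, -0.4, -6.1]
grip_width: 0.455
```

{"api": "play_rows", "payload": {"deltas": [[0,0,0,0,0,0,-1],[0,0,0,0,0,0,-1],[0,0,0,0,0,0,-1]]}}

```text
time_s: 10.15
eef_pos: [495.4, 400.0, 90.6]
ee_rot: [-0.0, 0.899, 0.437, 0.001]
force: [0.8, -0.4, -4.9]
grip_width: 0.455
```

```bash
python3 - <<'E'
from h import *
s=sensors.sense();print(s['eef_pos'],s['ee_rot'])
c=snap('wrist','w7');P=cloud(c)
m=(abs(P[...,2]-74)<3)&(abs(P[...,0]-495)<110)&(abs(P[...,1]-398)<110)
n,l,st,ce=cv2.connectedComponentsWithStats(m.astype(np.uint8))
for i in range(1,n):
    if st[i,4]>60: x=P[l==i];print(st[i],cv2.minAreaRect(x[:,:2].astype(np.float32)))
E
```

```text
[495.42132234 399.96408479  90.57671068] [-2.65453714e-05  8.99298802e-01  4.37332830e-01  1.28844494e-03]
[ 232  106   53   36 1772] ((520.3173217773438, 475.985595703125), (13.876291275024414, 21.928295135498047), 51.89072799682617)
[ 362  107   54   36 1772] ((562.9813232421875, 442.076171875), (13.938709259033203, 22.138830184936523), 51.79964828491211)
```

View pics/w7.png

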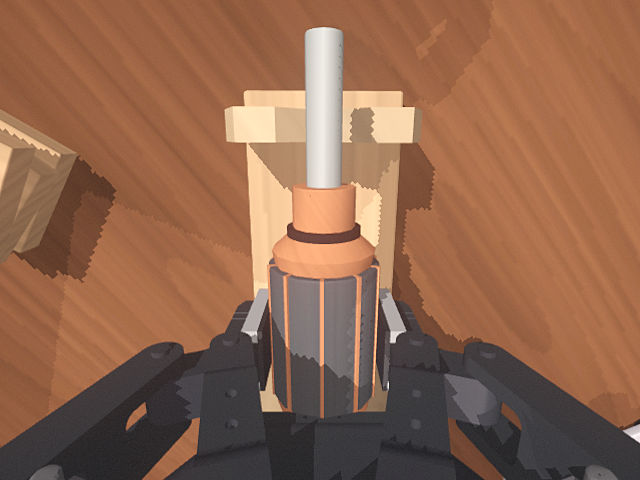

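The shaft at (324,100) is centred over the notch of the far cheek, whose lands sit at columns 232–285 and 362–416. Lowering now.

{"api": "play_rows", "payload": {"deltas": [[-0.023,-0.03,-0.3,0,0,0,-1],[0,0,-0.25,0,0,0,-1],[0,0,-0.2,0,0,0,-1],[0,0,-0.15,0,0,0,-1],[0,0,-0.05,0,0,0,-1],[0,0,0,0,0,0,-1],[0,0,0,0,0,0,-1],[0,0,0,0,0,0,-1]]}}

```text
time_s: 10.87
eef_pos: [493.7, 399.1, 51.5]
ee_rot: [-0.0, 0.899, 0.438, 0.001]
force: [-0.1, 0.1, -5.6]
grip_width: 0.452
```

{"api": "play_rows", "payload": {"deltas": [[0,0,-0.04,0,0,0,-1],[0,0,-0.04,0,0,0,-1],[0,0,-0.02,0,0,0,-1],[0,0,0,0,0,0,-1],[0,0,0,0,0,0,-1],[0,0,0,0,0,0,-1]]}}

```text
time_s: 11.37
eef_pos: [493.4, 399.0, 46.9]
ee_rot: [-0.0, 0.899, 0.438, 0.0]
force: [0.0, -0.8, -5.5]
grip_width: 0.457
```

{"api": "play_rows", "payload": {"deltas": [[0,0,-0.02,0,0,0,-1],[0,0,-0.02,0,0,0,-1],[0,0,0,0,0,0,-1],[0,0,0,0,0,0,-1]]}}

```text
time_s: 11.7
eef_pos: [493.9, 398.9, 46.0]
ee_rot: [0.0, 0.899, 0.438, 0.001]
force: [0.1, -3.8, 2.3]
grip_width: 0.456
```

{"api": "play_rows", "payload": {"deltas": [[0,0,-0.012,0,0,0,-1],[0,0,0,0,0,0,-1],[0,0,0,0,0,0,-1]]}}

```text
time_s: 11.95
eef_pos: [494.0, 398.9, 46.0]
ee_rot: [0.0, 0.899, 0.438, 0.001]
force: [-1.8, -4.1, 6.0]
grip_width: 0.453
```

{"api": "play_rows", "payload": {"deltas": [[0,0,0,0,0,0,-0.05],[0,0,0,0,0,0,0.1],[0,0,0,0,0,0,0.4],[0,0,0,0,0,0,0.8],[0,0,0,0,0,0,0.8],[0,0,0,0,0,0,0.8],[0,0,0.2,0,0,0,0.8],[0,0,0.4,0,0,0,0.8]]}}

```text
time_s: 12.62
eef_pos: [492.5, 398.5, 67.7]
ee_rot: [0.0, 0.899, 0.438, -0.002]
force: [-1.2, 0.4, -0.7]
grip_width: 0.9
```

{"api": "play_rows", "payload": {"deltas": [[0,0,0.7,0,0,0,0.8],[0,0,0.8,0,0,0,0.8],[-0.3,-0.3,0.8,0,0,0,0.8],[-0.4,-0.4,0.8,0,0,0,0.8],[-0.4,-0.4,0.8,0,0,0,0.8],[-0.3,-0.3,0.4,0,0,0,0.8],[0,0,0,0,0,0,0.8],[0,0,0,0,0,0,0.8]]}}

```text
time_s: 13.28
eef_pos: [437.4, 342.9, 242.2]
ee_rot: [-0.0, 0.899, 0.438, 0.001]
force: [0.0, 0.5, 0.3]
grip_width: 0.902
```

```bash
python3 - <<'E'
from h import *
s=sensors.sense();print(s['eef_pos'],s['force'])
c=snap('wrist','w8');P=cloud(c);k=c['pixels']
d=np.array([.6175,.7866]);n=np.array([.7866,-.6175]);r=P[...,:2]-[495.4,400.2];t=r@d;w=r@n
for a in range(-108,110,6):
    q=(t>=a)&(t<a+6)&(abs(w)<22)&(P[...,2]>55)&(P[...,2]<100)
    if q.sum()>3: print(a,q.sum(),np.round([w[q].min(),w[q].max(),P[q][:,2].max()],1))
c=snap('side','s8');P=cloud(c);Pm=P[...,2];k=c['pixels'].astype(int)
m=(k.max(2)<75)&(Pm>165)&(Pm<200)&(abs(P[...,0]-493)<70)&(abs(P[...,1]+175)<40);print('ball side',m.sum(),P[m].min(0),P[m].max(0))
E
```

```text
[437.42033112 342.90765042 242.17358405] [0.03384805 0.46266649 0.32803986]
-102 53 [-5.8  5.  68.9]
-96 83 [-5.9  4.9 69.2]
-90 86 [-5.9  4.8 69.3]
-84 239 [-21.5  21.5  75.2]
-78 344 [-21.5  21.5  75.3]
-72 372 [-21.8  21.9  74.7]
-66 98 [-6.   5.5 69.4]
-60 96 [-6.   5.4 68.7]
-54 98 [-6.   5.3 69.1]
-48 140 [-9.5  9.5 72.8]
-42 117 [-9.5  9.3 75.5]
-36 258 [-18.   17.5  81.3]
-30 312 [-19.5  18.6  83.3]
-24 362 [-19.5  18.7  84. ]
-18 377 [-19.5  19.9  83.8]
-12 381 [-19.5  19.4  83.4]
-6 372 [-19.4  19.   83.8]
0 382 [-19.4  19.   83.5]
6 386 [-19.3  18.7  85.2]
12 393 [-19.3  19.4  84.1]
18 417 [-19.2  19.2  83.4]
24 369 [-19.2  19.   83.8]
30 263 [-17.6  17.5  81.3]
36 237 [-12.8  12.7  76.9]
42 230 [-10.4  11.   74.2]
48 195 [-10.4  11.1  75.1]
54 127 [-5.7  6.1 69.6]
60 136 [-5.8  6.1 69.5]
66 556 [-21.9  22.   76.1]
72 525 [-21.7  21.8  75.8]
78 411 [-21.6  22.   75.4]
84 98 [-5.2  5.6 69.3]
ball side 123 [ 479.96799474 -192.08884006  172.32011207] [ 501.78212756 -174.27572554  194.82586541]
```

View pics/w8.png

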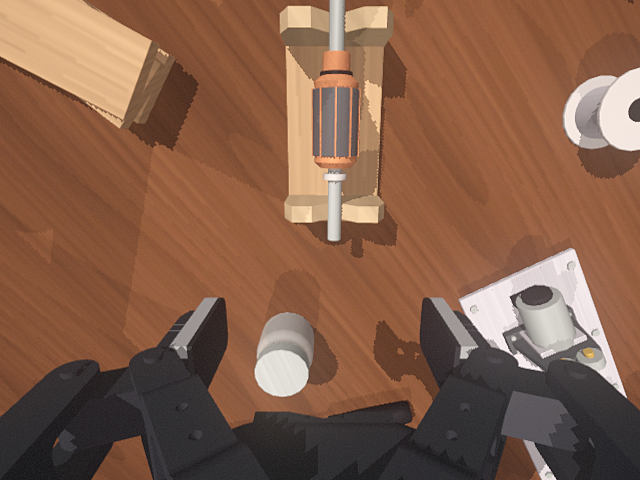

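View pics/s8.png

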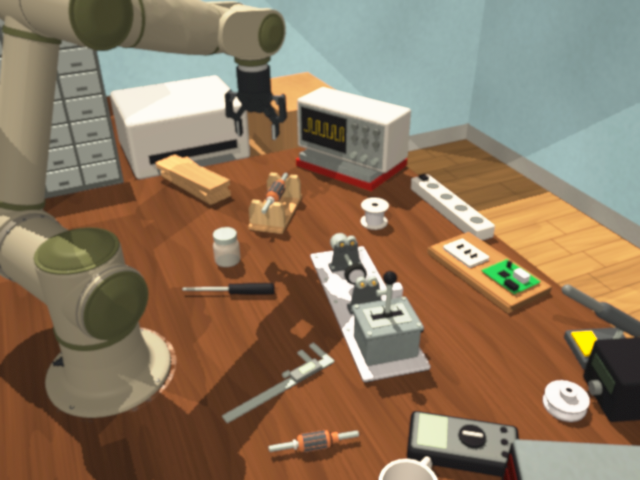

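The wrist view shows the rotor level in both notches, with its core centred at (336,122). The side view shows the ball upright at (390,278) and the other items where they were. Handing in.

```bash
python3 -c "
from rig import order; print(order.finish_job())"
```

```text
the job is handed in; nothing more can be done
None
```

I put the selector in its middle off notch first, then moved the rotor from the stand to the wooden cradle. I handed the job in at about 13.4 s of the allowed 38 s.

- **Selector:** I held the ball, swung the lever up along its arc and let go. Measured after release, the ball sat within about 0.5 mm of upright (180.4 mm high). In the last side view it was still upright; the blurrier depth there put it within about 2–3 mm.
- **Rotor:** I gripped it by the core and lowered it until I felt light contact (about 8–12 N of upward force), then opened the gripper. In the last wrist view the shaft is level in both notches. The core is within about 1–2 mm of midway between the cheeks.
- **Other things:** Everything else on the bench looked unmoved in the last views, and the gripper was well clear of everything.

No check failed. The one disagreement was the first overview camera estimate of the cradle, about 4 mm off the close-up measurement; I used the close-up.

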